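# Empty the last sweets from the tipping shaker

## Task

The last two sweets in the clear shaker held in the tipping stand are too big for the holes in its cap. Unscrew the cap with a quarter turn anticlockwise, lift it off and set it down right way up on the empty cork mat; then tip the shaker forward so that both sweets fall into the wooden catch tray of the stand, and leave them there.

Things in the scene. Friction and masses are not known exactly. Their poses are not given: they have to be found in the camera images.
- cap_center (a point): Centre, half-way up, of the perforated steel cap on the stand's shaker: round, 62 mm wide, 24 mm high, ribbed side, loose, 60 g; z out of its top, which starts 195 mm above the counter. Quarter-turn cap: locked until turned anticlockwise (seen from above) 45 to 120 degrees, aim for 75; then it lifts straight off, clear after 30 mm. The like-capped loose shaker is not to be used.
- stand: Fixed steel tipping stand. Origin on the counter under the shaker's axis, z up, x = the way the shaker tips. Post tops at z 135 mm, outer faces at y -55 and +55. Base plate x -70 to 200, y -75 to 75. Its open wooden catch tray spans x 20 to 200, y -75 to 75, inner floor at z 12, rim at z 60 mm.
- shaker_mouth (a point): Centre of the open rim of the clear shaker in the stand (45 mm outside, 40 mm inside), 192 mm up, z out of the mouth. Clamped in, it pivots along the stand's y at 125 mm height. It stays upright unless its side near the rim is pushed (about 2 N) towards the stand's +x, at 165 to 185 mm height; from about 45 degrees it falls by itself within 2 s to a stop at 112 degrees, over the tray.
- mat_top (a point): Centre of the top face of the empty round cork mat, 130 mm diameter, 8 mm thick, fixed on the counter to the left or right of the stand. An equal mat on the other side has a mug on it.
- sweet_a_center (a point): Centre of one sweet, a brown ball 22 mm in diameter, 10 g, loose on the floor of the shaker at the start.
- sweet_b_center (a point): Centre of the other sweet, the same.
Not all that is in view belongs to the job. What is meant by the part that bears cap_center is not purple or yellow, and is the larger of those in its own colour.

How it is judged:
By the outcome, as a careful person would: the job done as asked, in the order asked, and still so for the second after the job is handed in, with the robot touching nothing.
It also fails if it takes over 51 s, if anything falls off the work surface, if the arm or the gripper's body presses on something with over 40 N, if the wrist force passes 120 N, or if a joint passes its speed limit or range.

## Robot

A 6-joint arm with a two-finger parallel gripper is mounted at the origin on the work surface. World frame = base frame: x ahead of the robot, y to its left, z up, the work surface at z = 0. Lengths are in m, angles in rad, forces in N, time in s.
With the tool pointing down it reaches from about 0.3 to 0.825 m from the base axis. Payload 5.4 kg.
Tool frame: the origin (TCP) lies at the very end of the fingers, on their centre line; the grasp point (between the pads) lies 19 mm behind it; z points along the fingers, y is the line along which they close (so a half turn about z gives the same grasp; the last joint's range is limited). The gripper opens to 92 mm and grips with 3 to 60 N. Pads are 20 mm wide; open, the fingers measure 128 mm over their backs; the gripper's body (75 mm by 189 mm) begins 69 mm behind the grasp point.
Start: joints at [-0.21, 0.158, 1.597, -0, 1.386, -0.21], TCP at [0.575, -0, 0.215] pointing down, gripper open.
Joint ranges: [-2.91, 2.91], [-0.94, 2.29], [0.18, 2.7], [-1.29, 4.43], [0.17, 2.64], [-3, 3]. Speed limits (rad/s): [2.57, 2.57, 3.14, 3.14, 3.14, 3.14].

## Interface

Orientations are given as a rotation vector (axis times angle).
In Python, from workcell import bot gives the robot as it stands. Calls block until the motion is done:
- bot.goto(position, orientation): joint-space move of the TCP to a pose.
- bot.line_to(position, rot=None, max_speed=0.15): straight line of the TCP; rot=None keeps the orientation; max_speed is the mean speed in m/s.
- bot.set_joints(angles): joint-space move.
- bot.set_gripper(opening, newtons=None): opening from 0.0 (shut) to 1.0 (fully open); newtons is the grip in N (None keeps the last); returns when the fingers have stopped.
- bot.hold(seconds).
- bot.inverse_kinematics(position, orientation): joint angles nearest the present ones, or None.
- bot.read_camera(name): name is "scene" or "side" or "wrist"; returns a dict with "pixels" (384x512x3 uint8, blue, green, red), "fx", "fy", "cx", "cy" (pixels), "R" (3x3) and "t" (3): a world point X has camera coordinates R X + t. Camera axes: x right, y down, z forward; pixel columns grow to the right and rows downward; lengths in m; the calibration is good to about 2 mm. The wrist camera is an equidistant fisheye: a pixel r from the principal point sees the ray r / f radians off the axis. A picture is of the moment at which its call begins. There is no depth.
A pose or a line that the arm cannot do raises bot.MotionError and nothing moves.
- bot.job_done(): hands the job in; it is judged then, once.
Readings, each from a call of its own:
- bot.current_clock(): time.
- bot.current_joints(): joint angles.
- bot.current_joint_vel(): joint speeds.
- bot.current_effort(): joint torques, N m.
- bot.current_ee_pos(): TCP position.
- bot.current_tool_rot(): TCP orientation.
- bot.current_contact_force(): force on the tool from outside, world axes, zero at the start.
- bot.current_ft_torque(): the same for the moment, N m.
- bot.current_opening(): opening from 0.0 (shut) to 1.0 (fully open).
- bot.current_grip_force(): force on a finger pad.
Only numpy, scipy, OpenCV 4.12 (cv2) and the standard library are available. Lean on these libraries where they do the work, as an engineer would, in place of code of your own. Each camera call takes 0.05 s, during which the arm holds its last target. There are 200 camera calls.

## Working session

There is one attempt and no reset: what is moved stays moved. The work goes in short steps, each a Python script; the robot and the scene stay as the last script left them, time stands still between calls to the robot, and variables do not carry over. Pictures are saved under pics/ and viewed, at most 10 in all, crops included, and the job is handed in when it is done.

```bash
mkdir -p pics; python3 - <<'E'
from workcell import bot
import cv2,numpy as np,pickle
d={n:bot.read_camera(n) for n in("scene","side","wrist")}
pickle.dump(d,open('d0.pkl','wb'))
for n in d:
    cv2.imwrite(f'pics/{n}0.png',d[n]["pixels"]); print(n,d[n]["fx"],d[n]["cx"],d[n]["cy"],np.round(d[n]["R"],3).tolist(),np.round(d[n]["t"],3), np.round(-np.array(d[n]["R"]).T@d[n]["t"],3))
print(bot.current_clock(),bot.current_tool_rot())
E
```

```text
scene 434.57801516693866 253.74171831737914 187.87869998742892 [[0.476, 0.879, -0.002], [0.669, -0.364, -0.648], [-0.57, 0.308, -0.762]] [-0.209 -0.223  1.269] [ 0.973 -0.287  0.822]
side 381.0237197876459 252.2060109433337 194.62417545521228 [[0.98, -0.197, -0.015], [-0.152, -0.702, -0.696], [0.127, 0.684, -0.718]] [-0.475  0.181  1.052] [ 0.359 -0.687  0.874]
wrist 297.3186396354542 254.43095907238967 193.71787415022493 [[1.0, -0.0, -0.002], [0.0, -0.957, 0.292], [-0.002, -0.292, -0.957]] [-0.574 -0.033  0.392] [0.574 0.083 0.384]
0.15 [-2.22055143e+00 -2.22063395e+00  1.24425826e-03]
```

View pics/scene0.png

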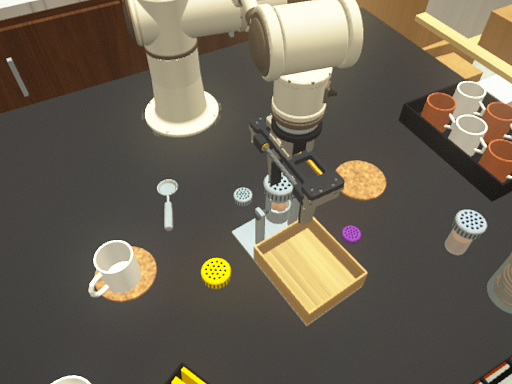

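View pics/side0.png

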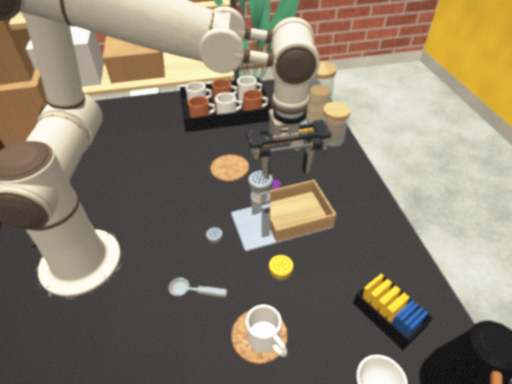

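The scene view shows these cap candidates: the steel cap on the stand's shaker (279,187), a smaller loose steel cap (243,196), a yellow cap (216,272), a purple cap (352,234) and a capped loose shaker (470,222). I choose the one on the stand. The empty mat is at scene (361,180) and side (230,167). The fingers hide part of the cap, so I'll raise the arm straight up and look again.

```bash
python3 - <<'E'
from workcell import bot
import cv2,numpy as np,pickle
p=bot.current_ee_pos(); bot.line_to([p[0],p[1],0.36],max_speed=0.2)
d={n:bot.read_camera(n) for n in("scene","side","wrist")}
pickle.dump(d,open('d1.pkl','wb'))
s=cv2.resize(d["scene"]["pixels"][140:330,200:400],None,fx=3,fy=3,interpolation=2)
cv2.imwrite('pics/scene1.png',s)
a=d["side"]["pixels"][140:260,190:350]
cv2.imwrite('pics/side1.png',cv2.resize(a,None,fx=5,fy=5,interpolation=2)[:600])
cv2.imwrite('pics/wrist1.png',d["wrist"]["pixels"]);print(bot.current_clock(),bot.current_ee_pos())
E
```

```text
1.175 [5.73871557e-01 2.00096712e-04 3.58045194e-01]
```

View pics/scene1.png

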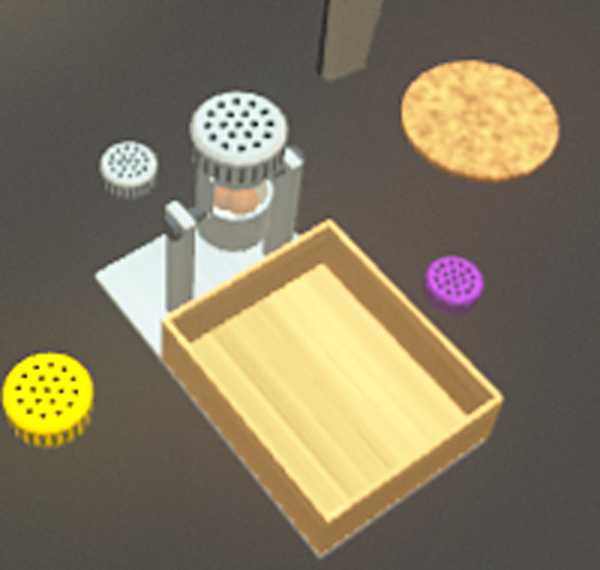

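View pics/side1.png

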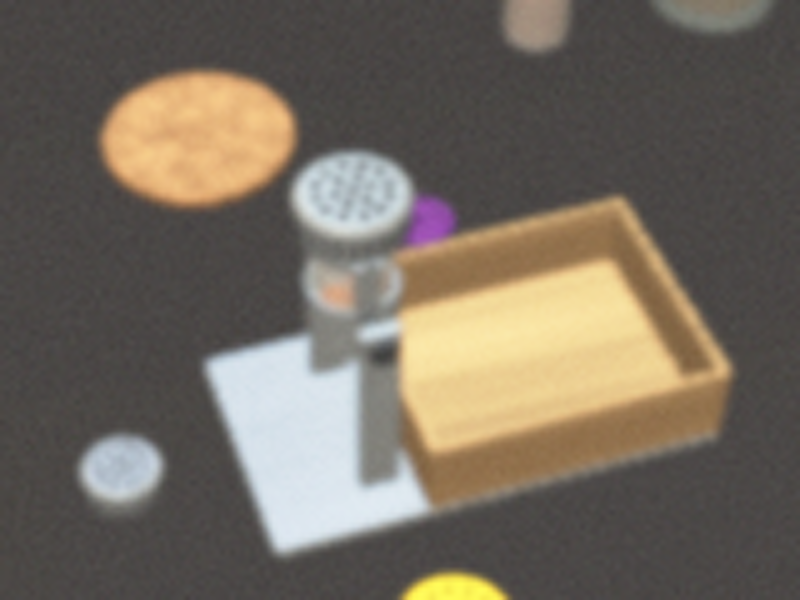

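View pics/wrist1.png

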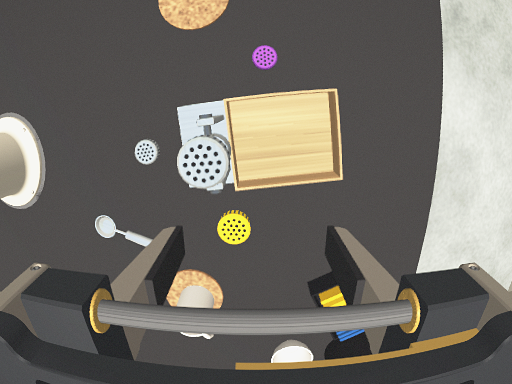

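Crop checks: the cap on the stand is steel and clearly larger than the other steel cap. Its top is at about scene (279.5,181), side (260.6,179) and wrist (203,162). The tray rim corners are at scene crop (163,320), (330,221), (503,397) and (322,522). Both sweets show in the shaker. Next I'll measure.

```bash
cat > h.py <<'E'
import numpy as np,cv2
def ray(c,p):
    R=np.array(c["R"]);t=np.array(c["t"]);v=np.array([(p[0]-c["cx"])/c["fx"],(p[1]-c["cy"])/c["fy"]])
    if c.get("fish"):
        r=np.hypot(*v);d=np.array([*(v/r*np.sin(r)),np.cos(r)])
    else: d=np.array([*v,1.])
    return -R.T@t,R.T@d
def onz(c,p,z):
    o,d=ray(c,p);return o+d*(z-o[2])/d[2]
def tri(rs):
    A=0;b=0
    for o,d in rs:
        d=d/np.linalg.norm(d);P=np.eye(3)-np.outer(d,d);A=A+P;b=b+P@o
    return np.linalg.solve(A,b)
E
python3 - <<'E'
import pickle;from h import *
d=pickle.load(open('d1.pkl','rb'));d["wrist"]["fish"]=1
np.set_printoptions(precision=4,suppress=True)
def blob(m,near):
    m=cv2.morphologyEx(m,cv2.MORPH_CLOSE,np.ones((5,5)))
    cs=[c for c in cv2.findContours(m,0,1)[0] if cv2.pointPolygonTest(c,near,True)>-3]
    c=max(cs,key=cv2.contourArea);return cv2.fitEllipse(cv2.convexHull(c))
near={"scene":((279,181),(361,180)),"side":((260,179),(230,167)),"wrist":((203,162),(194,10))}
caps=[]
for n in d:
    hsv=cv2.cvtColor(d[n]["pixels"],cv2.COLOR_BGR2HSV)
    a,b=near[n]
    m=cv2.inRange(hsv,(0,0,165),(180,60,255))
    # bright top only: break link to ribs/base with a local window
    w=np.zeros_like(m);r={"scene":19,"side":14,"wrist":30}[n];cv2.circle(w,a,r,255,-1)
    e=blob(m&w,a);print(n,"cap",e,onz(d[n],e[0],.219))
    h=near[n][0];print('  eye',onz(d[n],h,.219));caps.append(ray(d[n],e[0]))
    e=blob(cv2.inRange(hsv,(5,60,80),(25,255,255)),b);print(n,"mat",e,onz(d[n],e[0],.008))
print("tri",tri(caps),tri(caps[:2]))
c=[(163,320),(330,221),(503,397),(322,522)]
q=np.array([onz(d["scene"],(200+u/3,140+v/3),.06) for u,v in c]);print(q, [np.linalg.norm(q[i]-q[i-1]) for i in range(4)])
q2=np.array([onz(d["wrist"],p,.06) for p in [(235,190),(224,99),(336,89),(342,179)]]);print(q2,[np.linalg.norm(q2[i]-q2[i-1]) for i in range(4)])
for Q in(q,q2):
    x=(Q[2]+Q[3]-Q[0]-Q[1])/2;yaw=np.arctan2(x[1],x[0]);print("yaw",yaw,"origin",Q.mean(0)[:2]-.11*np.array([np.cos(yaw),np.sin(yaw)]))
E
```

```text
scene cap ((279.8251647949219, 182.9892120361328), (24.438404083251953, 33.42196273803711), 99.80516815185547) [0.5335 0.0041 0.219 ]
  eye [0.5286 0.0053 0.219 ]
scene mat ((359.5257263183594, 180.2053985595703), (40.63426208496094, 54.5654182434082), 102.933837890625) [0.467  0.2855 0.008 ]
side cap ((259.921875, 178.85150146484375), (16.2580509185791, 23.027620315551758), 88.67649841308594) [ 0.5049 -0.0125  0.219 ]
  eye [ 0.505 -0.013  0.219]
side mat ((229.17030334472656, 167.27548217773438), (28.646347045898438, 40.64210510253906), 86.97367858886719) [0.4616 0.2829 0.008 ]
wrist cap ((204.15188598632812, 161.4231414794922), (54.724632263183594, 60.150428771972656), 158.91395568847656) [0.5193 0.025  0.219 ]
  eye [0.518  0.0244 0.219 ]
wrist mat ((193.3584747314453, -1.2778148651123047), (60.29280090332031, 72.00492858886719), 70.18079376220703) [0.4645 0.2843 0.008 ]
tri [0.5124 0.019  0.1885] [0.5116 0.0186 0.1889]
[[ 0.5427 -0.0543  0.06  ]
 [ 0.5261  0.0935  0.06  ]
 [ 0.702   0.1139  0.06  ]
 [ 0.718  -0.0382  0.06  ]] [np.float64(0.17610526517015848), np.float64(0.14877515764233484), np.float64(0.1770923390944738), np.float64(0.15293519871319997)]
[[ 0.5404 -0.053   0.06  ]
 [ 0.5251  0.0944  0.06  ]
 [ 0.7012  0.1137  0.06  ]
 [ 0.7183 -0.0336  0.06  ]] [np.float64(0.1790216654539141), np.float64(0.1482155427675731), np.float64(0.1772427682709598), np.float64(0.14830273588362364)]
yaw 0.10371713958796652 origin [0.5128 0.0173]
yaw 0.10889421778886411 origin [0.5119 0.0184]
```

The two views triangulate the cap top near z 0.19, which fits a top face at 195 mm. Its xy of (0.512,0.019) agrees with the stand origin from the tray. The mat is at (0.464,0.284). Now I'll grip and twist.

```bash
cat >> h.py <<'E'
from scipy.spatial.transform import Rotation as Ro
def rot(phi):
    c,s=np.cos(phi),np.sin(phi);return Ro.from_matrix(np.array([[-s,c,0],[c,s,0],[0,0,-1]])).as_rotvec()
C=np.array([.512,.0185]);YAW=.106;MAT=np.array([.464,.284])
P0=YAW-np.pi/2
E
python3 - <<'E'
from workcell import bot
from h import *
np.set_printoptions(precision=3,suppress=True)
def st(s):print(s,bot.current_clock(),np.array(bot.current_ee_pos()),"F",np.array(bot.current_contact_force()),"T",np.array(bot.current_ft_torque()),"op",bot.current_opening(),bot.current_grip_force())
bot.goto([*C,.26],rot(P0));st("above");print(np.array(bot.current_joints()))
bot.line_to([*C,.167],max_speed=.1);st("down")
bot.set_gripper(.5,30);st("grip")
for k in (26,52,76):
    bot.line_to([*C,.167],rot(P0+np.radians(k)));st(k)
print(np.array(bot.current_joints()))
d=bot.read_camera("scene")["pixels"];cv2.imwrite('pics/s2.png',cv2.resize(d[60:300,180:400],None,fx=2.5,fy=2.5))
E
```

```text
above 2.5 [0.512 0.018 0.26 ] F [ 0.221 -0.463 -0.177] T [ 0.089  0.035 -0.051] op 1.0021958552386405 0.0
[-0.2   -0.034  1.709 -0.     1.467  1.264]
down 3.5833 [0.513 0.018 0.168] F [ 0.202 -0.163 -0.176] T [0.    0.077 0.012] op 1.0017024790635434 0.0
grip 4.1417 [0.512 0.018 0.167] F [-0.566  0.675  1.897] T [ 0.026  0.116 -0.067] op 0.6700978541145194 30.000187293626368
26 4.7417 [0.512 0.018 0.167] F [0.164 0.085 1.53 ] T [ 0.024  0.009 -0.01 ] op 0.6744971600896094 30.0002248166129
52 5.3417 [0.512 0.018 0.167] F [-0.419  0.046  2.409] T [-0.009  0.012  0.033] op 0.6726929993538251 30.000336882658303
76 5.9083 [0.512 0.018 0.167] F [-1.086 -0.37   2.907] T [-0.034 -0.016 -0.031] op 0.671451075076707 30.000577750615776
[-0.2    0.037  1.824 -0.     1.28  -0.059]
```

View pics/s2.png

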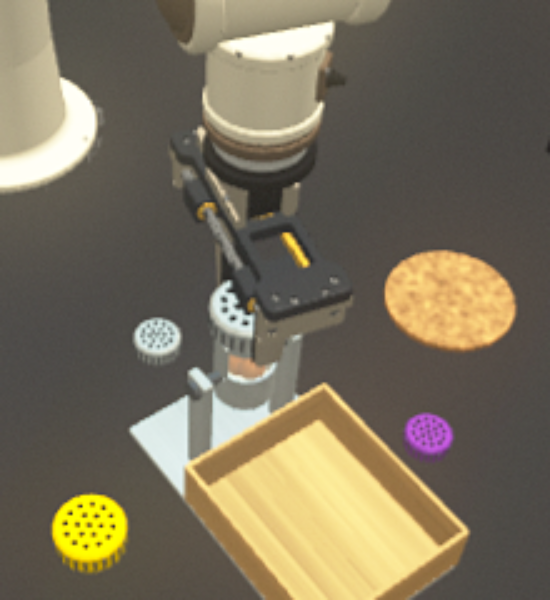

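The picture shows the cap between the fingers at about crop (232,310), with the shaker upright. The fingertips reach 4 mm below the cap's skirt, so I'll regrip 8 mm higher and then lift, so it can be set down cleanly.

```bash
python3 - <<'E'
from workcell import bot
from h import *
np.set_printoptions(precision=3,suppress=True)
def st(s):print(s,bot.current_clock(),np.array(bot.current_ee_pos()),"F",np.array(bot.current_contact_force()),"op",bot.current_opening(),bot.current_grip_force())
bot.set_gripper(.8);bot.line_to([*C,.175],max_speed=.05);bot.set_gripper(.5,30);st("regrip")
bot.line_to([*C,.185],max_speed=.04);st("10mm")
F=np.array(bot.current_contact_force())
if np.linalg.norm(F)<15:
    bot.line_to([*C,.225],max_speed=.06);bot.line_to([*C,.26],max_speed=.1);st("up")
d=bot.read_camera("scene")["pixels"];cv2.imwrite('pics/s3.png',cv2.resize(d[60:300,180:400],None,fx=2.5,fy=2.5))
E
```

```text
regrip 6.975 [0.512 0.019 0.175] F [-0.207  0.276  0.474] op 0.6692305877132823 30.000085718929768
10mm 7.375 [0.512 0.018 0.185] F [-0.582 -0.414 -0.63 ] op 0.6724474502961201 29.999847491271794
up 8.6917 [0.512 0.018 0.26 ] F [-0.233  0.045 -1.645] op 0.6695019400943393 29.999753613956273
```

View pics/s3.png

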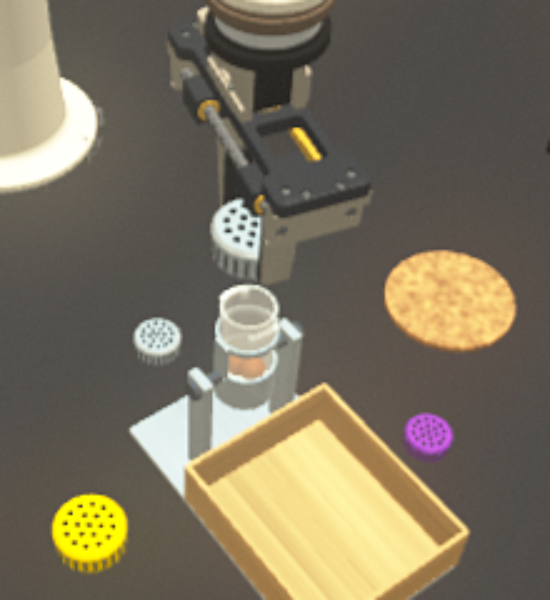

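The cap is off, the shaker is open at crop (248,297) with the sweets inside at (245,365), and nothing else moved. Next: place the cap on the empty mat.

```bash
python3 - <<'E'
from workcell import bot
from h import *
np.set_printoptions(precision=3,suppress=True)
def st(s):print(s,bot.current_clock(),np.array(bot.current_ee_pos()),"F",np.array(bot.current_contact_force()),"op",bot.current_opening(),bot.current_grip_force())
ph=P0+np.radians(76)
bot.line_to([*MAT,.2],max_speed=.2);bot.line_to([*MAT,.03],max_speed=.12);st("low")
bot.line_to([*MAT,.0135],max_speed=.03);st("touch")
bot.set_gripper(.85);bot.hold(.2);st("rel")
bot.line_to([*MAT,.15],max_speed=.15)
u=np.array([np.cos(YAW),np.sin(YAW)])
bot.line_to([*MAT,.27],max_speed=.25);bot.set_gripper(0)
a=C-.078*u;bot.goto([*a,.27],rot(P0));st("behind")
d=bot.read_camera("scene")["pixels"];cv2.imwrite('pics/s4.png',cv2.resize(d[60:300,180:400],None,fx=2.5,fy=2.5))
E
```

```text
low 11.8417 [0.465 0.284 0.031] F [ 0.277 -0.772 -0.849] op 0.674442718785591 29.999865721911192
touch 12.5417 [0.464 0.284 0.013] F [ 0.568  0.774 -0.811] op 0.669926232476916 29.99982356093824
rel 13.175 [0.464 0.284 0.014] F [-0.377  0.807  0.806] op 0.8520724768284615 0.0
behind 17.1083 [0.435 0.011 0.27 ] F [-0.293 -0.501  0.602] op 0.005559223019703619 0.0
```

View pics/s4.png

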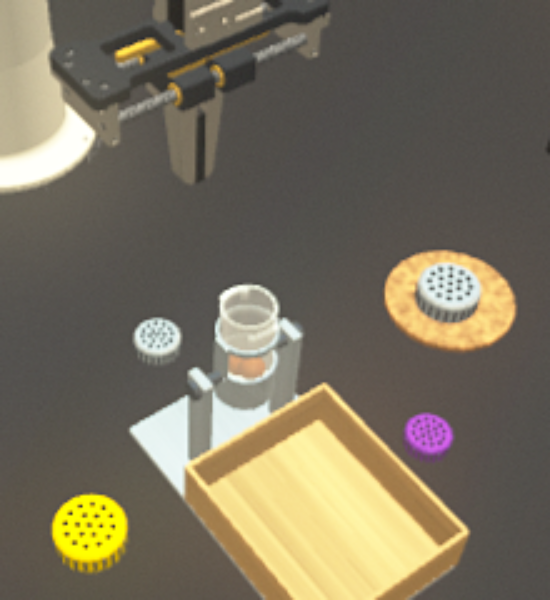

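The cap stands upright on the mat at crop (448,290). Next: push the shaker over.

```bash
python3 - <<'E'
from workcell import bot
from h import *
np.set_printoptions(precision=3,suppress=True)
u=np.array([np.cos(YAW),np.sin(YAW)])
bot.line_to([*(C-.078*u),.171],max_speed=.15)
bot.line_to([*(C-.035*u),.171],max_speed=.08)
for s in (-.02,-.005,.008,.018):
    bot.line_to([*(C+s*u),.171],max_speed=.06);print(s,bot.current_clock(),np.array(bot.current_contact_force()))
bot.line_to([*(C+.018*u),.2],max_speed=.1)
bot.line_to([*(C-.08*u),.3],max_speed=.2);bot.hold(1.5)
print(bot.current_clock(),np.array(bot.current_contact_force()))
d=bot.read_camera("scene")["pixels"];cv2.imwrite('pics/s5.png',cv2.resize(d[60:300,180:400],None,fx=2.5,fy=2.5))
E
```

```text
-0.02 19.05 [-0.447 -0.081  0.081]
-0.005 19.45 [ 0.134 -0.854 -0.594]
0.008 19.8167 [ 0.956  0.245 -0.622]
0.018 20.1333 [ 0.047  0.699 -0.155]
22.925 [-0.075 -0.159  0.197]
```

View pics/s5.png

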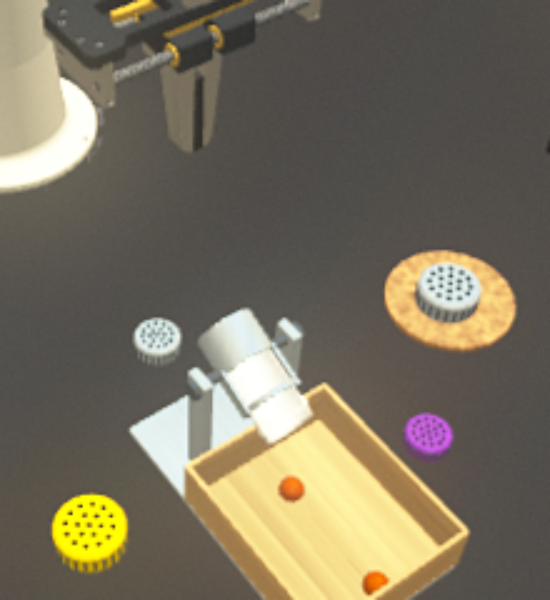

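The shaker is tipped over the tray. Both sweets lie in the tray at crop (291,488) and (375,582), and the cap is still upright on its mat. I'll let things settle briefly and hand in.

```bash
python3 - <<'E'
from workcell import bot
bot.hold(1.5);print(bot.job_done(),bot.current_clock())
E
```

```text
the job is handed in; nothing more can be done
the job is handed in; nothing more can be done
```

I unscrewed the cap and set it right way up on the empty cork mat, then tipped the shaker so both sweets fell into the catch tray; I handed the job in at about 24.5 s, and no verdict was shown.

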